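# Tighten the reactor's lock screw with the big hex key

## Robot

A 6-joint arm with a two-finger parallel gripper is mounted at the origin on the work surface. World frame = base frame: x ahead of the robot, y to its left, z up, the work surface at z = 0. Lengths are in m, angles in rad, forces in N, time in s.
With the tool pointing down it reaches from about 0.3 to 0.775 m from the base axis. Payload 14.6 kg.
Tool frame: the origin (TCP) lies at the very end of the fingers, on their centre line; the grasp point (between the pads) lies 19 mm behind it (manip.grip_point_offset is the distance from the TCP to the grasp point, in m); y points along the fingers, z is the direction in which the jaws open and shut, and the axes are right-handed (so a half turn about y gives the same grasp; the last joint's range is limited). The gripper opens to 94 mm and grips with 3 to 60 N. Pads are 16 mm wide; open, the fingers measure 119 mm over their backs; the gripper's body (75 mm by 177 mm) begins 78 mm behind the grasp point.
Start: joints at [-1.318, 0.3, 1.521, -0, 1.321, -0.067], TCP at [0.173, -0.522, 0.205] pointing down, gripper open.
Joint ranges: [-3.03, 3.03], [-0.79, 2.21], [0.23, 2.52], [-1.04, 4.18], [0, 3.07], [-2.55, 2.55]. Speed limits (rad/s): [2.22, 2.22, 2.57, 3.14, 3.14, 3.14].

## Interface

Orientations are given as a 3x3 rotation matrix whose columns are the frame's x, y, z axes.
In Python, from station import monitor, vision, job_done, manip gives the robot as it stands.
- The arm moves only by the shell command python3 -m crank 'ROWS' [OPENING] [FORCE]. ROWS is a JSON object of lists of equal length, an entry for each row: "dp": the shift along the world's x, y, z in m, a list of three; "roll": the turn about the world's z in rad. A call has exactly 10 rows; each row shifts and turns the commanded pose from where the row before left it; what a row does not reach is not made up. A row lasts 1/12 s, in which the tool goes at most 41.7 mm and 7.16 degrees, less where a joint would pass 70% of its speed; a pose out of reach is approached as far as the arm can. A call is refused whole if a number of a shift passes 0.0417 or a number of a turn 0.125, either way. A call with a gripper value outside its range is refused whole. OPENING is the opening in per cent of the stroke, from 0 (shut) to 100 (fully open), set as the call begins (- or left out, the last holds). The fingers move at their own pace and stop on an object; FORCE is the grip in N (left out, the last holds). Time passes only in rows, so rows that do not move let the fingers close, or fill a call up. It gives the time, the measured TCP pose, the force and the opening at its end, in the units of the state.
- monitor.read_state(): the state, without advancing time (a new reading comes with each control period).
- vision.camera(name): name is "scene" or "top" or "wrist"; returns the picture (480x640x3 uint8, blue, green, red); there is no depth.
- vision.camera_params(name): a dict with "K" (3x3 intrinsics, pixels), "k1" (the pictures are not rectified: a ray, as slopes to the right and down, at radius r is drawn at 1 + k1 r^2 times it, then the intrinsics apply), "R" (3x3) and "t" (3): a world point X has camera coordinates R X + t. Camera axes: x right, y down, z forward; pixel columns grow to the right and rows downward; lengths in m; the calibration is good to about 2 mm. A picture is of the moment at which its call begins: read the wrist's pose just before it. camera_params takes no time and is no camera call; for the wrist camera it gives the pose at the moment of the call.
- job_done(): hands the job in, once; it reports no verdict.
Trained networks look in the newest picture that a camera, given by its name, has taken for a name from the list of things; names that differ only in an ending like _2 or _b are one class to them, and where a whole thing is asked for, a point or a joint stands for the part that bears it (a point fixed in the world has none). Each returns a list of dicts, best first, with "score" (0 to 1); they miss things now and then, are a little off and sometimes report something else, mostly with a low value. They report only what shows in the picture. A call takes as long as a camera call.
- vision.spot_in(camera, name): "pixel" ([column, row] in pixels, amid what is visible of it).
The state is a dict: "t": time; "q": joint angles; "dq": joint speeds; "tau": joint torques, N m; "tcp_pos": TCP position; "eef_rot": TCP orientation; "force": force on the tool from outside, world axes, zero at the start; "moment": the same for the moment, N m; "finger_gap": opening from 0.0 (shut) to 1.0 (fully open).
Only numpy, scipy, OpenCV 4.12 (cv2) and the standard library are available. Lean on these libraries where they do the work, as an engineer would, in place of code of your own. Each camera call takes 0.05 s, during which the arm holds its last target.

## Task

Take the orange-handled hex key from its stand, feel for the recessed hex socket of the brass lock screw in the reactor's lid, and seat the key in it. Turn the screw clockwise, about a quarter turn at a time and letting go for a fresh grip between turns, until it is home against its stop (its white mark meets the red mark on the collar). Press lightly, stop turning as soon as it comes up against the stop, do not disturb the other things on the bench, and leave the key standing in the socket, released.

Things in the scene. Friction and masses are not known exactly. Their poses are not given: they have to be found in the camera images.
- key: Hex key, 0.21 to 0.37 kg, upright in its stand. Steel hex shank 24 mm across flats (27.7 over corners), no chamfer, 0 to 52 mm above the origin; orange square handle 32 x 32 mm from 52 to 110 mm. Origin: centre of the shank's flat underside; z up along the key; x is normal to two flats of the shank and two faces of the handle, y to the other two faces.
- stand: Grey fixed block 80 x 80 x 45 mm with a blind square hole 32 mm wide and 25 mm deep in the middle of its top, in which the key stands with its underside 20 mm above the table. Origin: centre of the underside.
- reactor: Fixed bench reactor: empty glass vessel, round steel lid 200 mm across, its top 122 mm above the table, port caps on it up to 136 mm high. In the lid's middle a dark collar (inner radius 37, outer 43 mm, top at 158 mm) surrounds the brass lock screw, whose flat hexagonal face lies at 150 mm. Origin: centre of the underside, z up; the collar's red mark is on its -x side.
- port (a point): Axis of the collar (NOT of the screw), 150 mm above the table, level with the screw's face. The screw's axis lies off it by an unmeasured 4 to 7 mm, in a direction unknown, and stays there unless pushed sideways with 60 N. Its hex socket: 25.6 mm across flats, 1.5 mm 45-degree chamfer at the mouth, 22 mm deep; a seated key's underside is 128 mm above the table. Axes as the reactor's.
- screw (a joint): Lock screw's angle q (rad), growing clockwise seen from above; 0 to 0.25 at the start, rigid stop (home) at 2.4. At q = 0 two socket flats are normal to the reactor's x axis; at q the socket is turned q clockwise from that. Friction 0.08 N m; 0.5 N m on the stop is too much. The key has 7 degrees of play either way. White mark on the screw meets the collar's red mark at home.
- reagent: Clear reagent bottle with red cap, 72 mm across, 150 mm tall; not needed, leave alone. Origin at its underside's centre.
- sample: Small sample jar with red cap, 40 mm across, 80 mm tall; not needed, leave alone. Origin at its underside's centre.
- beaker: Glass beaker, 70 mm across, 90 mm tall; not needed, leave alone. Origin at its underside's centre.
- small_key: Small T-handled key lying flat, 110 mm long, too small for the job; not needed, leave alone. Origin at its underside's centre.
- clamp_ring: Steel ring 64 mm across, 12 mm high; not needed, leave alone. Origin at its underside's centre.
- spare_plug: Spare plug 36 mm across, 22 mm high; not needed, leave alone. Origin at its underside's centre.
- wrench: Wrench 140 mm long, in a white tray at the left; not needed, leave alone. Origin at its underside's centre.

How it is judged:
On the way, in this order (a step that is already met when the one before it is completed fails the run):
1. the key is seated in the socket (at least 13 mm deep) (horizontal distance between key and port below 0.012 m and z of key in the frame of reactor below 0.137 m), for 0.1 s.
2. part way round (screw between 0.6 and 2.1 rad) the key has been let go, still seated, for a fresh grip (all of step 1 and value of joint screw between 0.6 and 2.1 rad and contact force between the fingers and key below 0.1 N), for 0.1 s.
3. the screw is home (above 2.3 rad; stop at 2.4) (all of step 1 and value of joint screw above 2.3 rad), for 0.1 s.
At the end, for the whole second after the job is handed in: The screw is home (above 2.3 rad; stop at 2.4), the key stands in its socket, underside within 12 mm of the collar's axis and at least 13 mm below the screw's face, tilted less than 0.15 rad, at rest and released (all of step 3 and angle between key's own z axis and vertical below 0.15 rad and linear speed of key below 0.02 m/s and contact force between the fingers and key below 0.1 N); the robot touches nothing.
It fails at once if while searching (not yet in the socket) the key is pressed on the reactor or its screw with more than 40 N (contact force between key and reactor above 40 N and z of key in the frame of reactor above 0.146 m).
It fails at once if the key is forced in the socket, or against the stop, with more than 100 N of contact force (about 0.5 N m) (contact force between key and reactor above 100 N).
It fails at once if the gripper knocks or presses on the reactor with more than 20 N (contact force between the fingers and reactor above 20 N).
It fails at once if another thing on the bench is moved by more than 30 mm (distance of any of reagent, sample, beaker, small_key, clamp_ring, spare_plug, wrench from where it was at the start of the episode above 0.03 m).
It also fails if it takes over 72 s, if anything falls off the work surface, if the arm or the gripper's body presses on something with over 40 N, if the wrist force passes 120 N, or if a joint passes its speed limit or range.

## Working session

There is one attempt and no reset: what is moved stays moved. The work goes in short steps, Python scripts to look and compute and a shell command to move; the robot and the scene stay as the last step left them, time stands still between calls to the robot, and variables do not carry over. Pictures are saved under pics/ and viewed, and the job is handed in when it is done.

```bash
ls; mkdir -p pics
python3 - <<'E'
from station import monitor, vision, job_done, manip
import cv2
s=monitor.read_state()
print({k:s[k] for k in s})
for c in ["scene","top","wrist"]:
    im=vision.camera(c); cv2.imwrite(f"pics/{c}0.png",im)
    p=vision.camera_params(c); print(c,p)
    for n in ["key","stand","reactor","screw","port","reagent","sample"]:
        if c!="top" and n in("reagent","sample"): continue
        try:
            r=vision.spot_in(c,n); print(c,n,[( [round(v) for v in d['pixel']],round(d['score'],2)) for d in r[:2]])
        except Exception as e: print(n,e)
print(monitor.read_state()['t'])
E
```

```text
pics
{'t': 0.0, 'q': array([-1.31756538e+00,  3.00472473e-01,  1.52158003e+00, -3.26848902e-05,
        1.32075606e+00, -6.65580950e-02]), 'dq': array([ 0.001299  ,  0.0013093 ,  0.00073591,  0.00022685,  0.00057047,
       -0.0007019 ]), 'tau': array([ 1.75725083e-03, -5.31804657e+01, -3.52733374e+01,  7.09113339e-02,
        2.44113745e-02, -1.14838417e-04]), 'tcp_pos': array([ 0.17284249, -0.52184216,  0.20488604]), 'eef_rot': array([[-9.49299216e-01, -3.35285052e-04,  3.14373799e-01],
       [-3.14373974e-01,  1.16920117e-03, -9.49298497e-01],
       [-4.92806190e-05, -9.99999260e-01, -1.21532665e-03]]), 'force': array([-0.03971404,  0.34886329,  0.35270951]), 'moment': array([0.01107002, 0.00944769, 0.04277665]), 'finger_gap': 0.9995590458173562}
scene {'K': array([[587.66450765,   0.        , 316.98821333],
       [  0.        , 587.66450765, 226.96196486],
       [  0.        ,   0.        ,   1.        ]]), 'k1': -0.10126147402021164, 'R': array([[ 0.07609573,  0.9970072 ,  0.01364096],
       [ 0.84406087, -0.05712709, -0.53319578],
       [-0.53082077,  0.05208772, -0.84588
[... 692 characters left out ...]
r [([388, 244], 0.73)]
top screw [([388, 239], 0.51), ([257, 245], 0.49)]
top port [([385, 242], 0.63)]
top reagent [([315, 177], 0.57), ([266, 250], 0.45)]
top sample [([365, 174], 0.77)]
wrist {'K': array([[366.41626908,   0.        , 314.31805508],
       [  0.        , 366.41626908, 237.42414136],
       [  0.        ,   0.        ,   1.        ]]), 'k1': -0.0628136531949735, 'R': array([[ 3.15243995e-01, -9.49010655e-01, -5.70642074e-06],
       [-9.22584559e-01, -3.06467138e-01,  2.34340829e-01],
       [-2.22393693e-01, -7.38692745e-02, -9.72154502e-01]]), 't': array([-0.55019192, -0.02637528,  0.38947304])}
wrist key []
wrist stand []
wrist reactor []
wrist screw []
wrist port []
1.0
```

View pics/scene0.png

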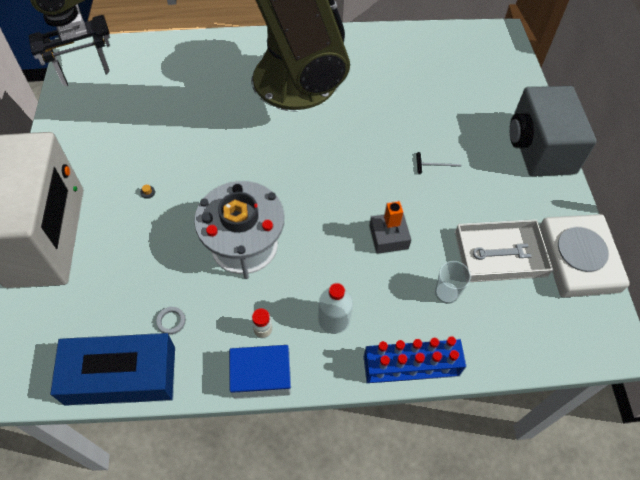

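View pics/top0.png

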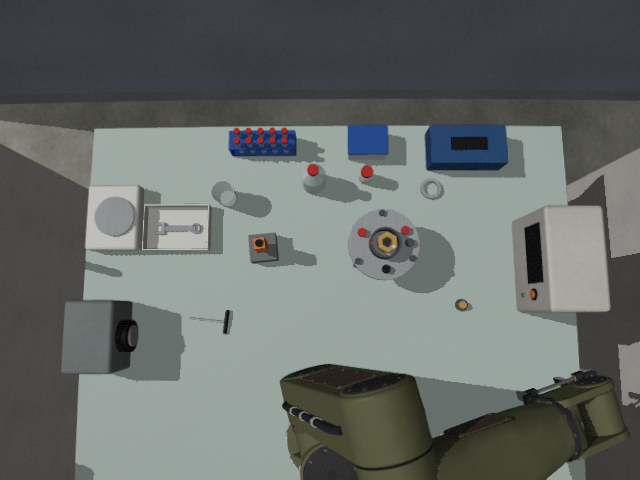

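Run:
```python
import cv2
a=cv2.imread('pics/top0.png');b=cv2.imread('pics/scene0.png')
cv2.imwrite('pics/c1.png',cv2.resize(a[190:300,215:435],None,fx=3.6,fy=3.6,interpolation=cv2.INTER_CUBIC))
cv2.imwrite('pics/c2.png',cv2.resize(b[150:290,180:430],None,fx=3.2,fy=3.2,interpolation=cv2.INTER_CUBIC))
```

```text
(no output)
```

View pics/c1.png

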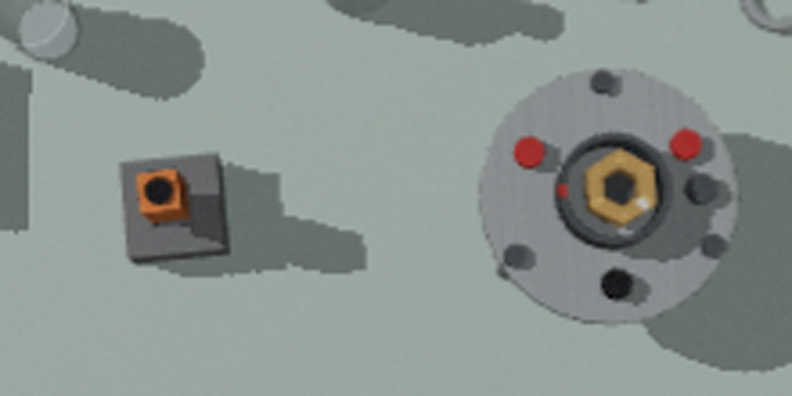

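View pics/c2.png

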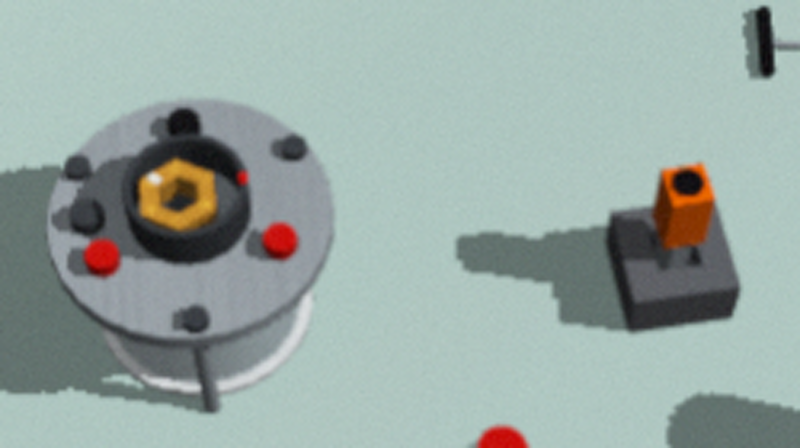

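```bash
cat > h.py <<'E'
from station import monitor, vision, job_done, manip
import cv2, numpy as np
def ray(p,px):
    K=np.array(p['K']);k=float(p['k1'])
    d=np.array([(px[0]-K[0,2])/K[0,0],(px[1]-K[1,2])/K[1,1]])
    u=cv2.undistortPoints(np.array([[px]],float),K,np.array([k,0,0,0.]))[0,0]
    R=np.array(p['R']);t=np.array(p['t'])
    return -R.T@t, R.T@np.array([u[0],u[1],1])
def atz(p,px,z):
    c,d=ray(p,px); s=(z-c[2])/d[2]; return (c+s*d)
def proj(p,X):
    X=np.atleast_2d(X); Y=X@np.array(p['R']).T+np.array(p['t'])
    s=Y[:,:2]/Y[:,2:]; s=s*(1+p['k1']*(s**2).sum(1,keepdims=True))
    K=np.array(p['K']); return s*[K[0,0],K[1,1]]+[K[0,2],K[1,2]]
E
python3 - <<'E'
from h import *
T=vision.camera_params('top');S=vision.camera_params('scene')
print('key top',atz(T,[259.5,243],.13), atz(S,[394.5,205],.13))
print('stand',atz(T,[263.5,250],.045),atz(S,[389,231],.045))
print('lid',atz(T,[384.5,244],.122),atz(S,[240,217],.122))
print('collar',atz(T,[385,242],.158))
E
```

```text
key top [0.55835756 0.19169904 0.13      ] [0.55380353 0.19521699 0.13      ]
stand [0.54966916 0.19112371 0.045     ] [0.56913605 0.19064225 0.045     ]
lid [ 0.55511539 -0.15541312  0.122     ] [ 0.55745584 -0.14943098  0.122     ]
collar [ 0.55552955 -0.1519862   0.158     ]
```

```bash
python3 - <<'E'
from h import *
p=vision.camera_params('wrist');s=monitor.read_state()
R=np.array(s['eef_rot']);C=-p['R'].T@p['t']
print(R.T@(C-s['tcp_pos']), R.T@p['R'].T, manip.grip_point_offset, s['tcp_pos'])
E
python3 -m crank '{"dp":[[0.0,0.02,0.035],[0.02,0.035,0.02],[0.035,0.035,0.01],[0.035,0.035,0.01],[0.035,0.035,0.01],[0.035,0.035,0],[0.035,0.035,0],[0.035,0.03,0],[0.035,0.03,0],[0.03,0.02,0]],"roll":[0,0,0,0,0,0,0,0,0,0]}'
```

```text
[-6.61446282e-02 -1.79364477e-01  1.42388148e-04] [[-9.38761274e-04  9.72162370e-01  2.34306307e-01]
 [ 8.05100772e-06 -2.34306403e-01  9.72162800e-01]
 [ 9.99999559e-01  9.14515190e-04  2.12130891e-04]] 0.0188 [ 0.17288569 -0.52211229  0.20544027]
t: 1.83
tcp_pos: [0.4316, -0.2476, 0.2841]
eef_rot: [[-0.949, 0.001, 0.315], [-0.315, -0.0, -0.949], [-0.001, -1.0, 0.001]]
force: [0.9, -0.8, 0.7]
finger_gap: 0.999
```

```bash
python3 -m crank '{"dp":[[0.03,0.025,0],[0.03,0.02,0],[0.03,0.02,0],[0.02,0.02,0],[0.013,0.01,0],[0,0,0],[0,0,0],[0,0,0],[0,0,0],[0,0,0]],"roll":[0,0,0,0,0,0,0,0,0,0]}'
python3 - <<'E'
from h import *
s=monitor.read_state();p=vision.camera_params('wrist');im=vision.camera('wrist');cv2.imwrite('pics/w1.png',im)
import pickle;pickle.dump((s,p),open('w1.pkl','wb'))
print(s['tcp_pos'],proj(p,[[.555,-.153,.158],s['tcp_pos']]))
E
```

```text
t: 2.67
tcp_pos: [0.5527, -0.1557, 0.284]
eef_rot: [[-0.95, 0.0, 0.313], [-0.313, -0.0, -0.95], [-0.0, -1.0, 0.0]]
force: [0.3, 0.5, 0.6]
finger_gap: 1.003
[ 0.55273709 -0.15566978  0.28404438] [[311.91037991 225.51024498]
 [313.95772025 280.36444141]]
```

View pics/w1.png

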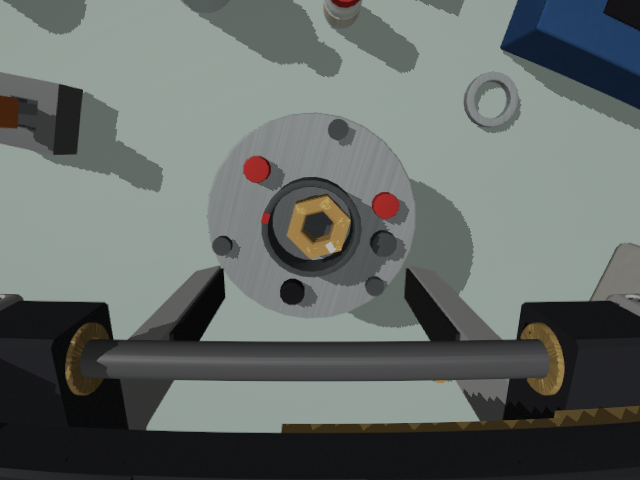

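Run:
```python
import cv2
a=cv2.imread('pics/w1.png')
cv2.imwrite('pics/w1c.png',cv2.resize(a[170:285,250:370],None,fx=5,fy=5,interpolation=cv2.INTER_CUBIC))
```

```text
(no output)
```

View pics/w1c.png

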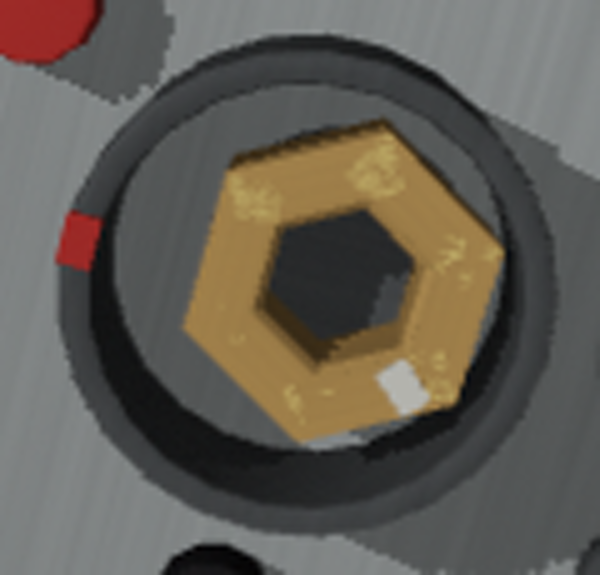

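Run:
```python
from h import *
import pickle
s,p=pickle.load(open('w1.pkl','rb'))
f=lambda P:[(np.array(q)+.5)/5-.5+[250,170] for q in P]
O=np.array([atz(p,q,.150) for q in f([(232,168),(387,123),(503,248),(457,405),(305,441),(186,325)])])
I=np.array([atz(p,q,.150) for q in f([(276,222),(368,208),(416,262),(402,340),(318,367),(258,300)])])
for P in (O,I):
    c=P.mean(0); d=P-c; a=np.arctan2(d[:,1],d[:,0]); r=np.hypot(d[:,0],d[:,1])
    c2=(P[:3]+P[3:])/2
    print(c, c2[:,:2].tolist(), (r*1e3).round(1), np.degrees(a).round(1), np.degrees(np.angle(np.exp(6j*a).mean()))/6)
C=np.array([atz(p,q,.158) for q in f([(58,290),(555,285),(306,35),(180,70),(120,125),(490,120)])])
A=np.c_[2*C[:,:2],np.ones(len(C))];b=(C[:,:2]**2).sum(1);x=np.linalg.lstsq(A,b,rcond=None)[0];print('collar',x[:2],np.sqrt(x[2]+x[:2]@x[:2]))
r=atz(p,f([(79,241)])[0],.158); print('red',r,np.degrees(np.arctan2(*(r[:2]-x[:2])[::-1])))
w=atz(p,f([(403,388)])[0],.150);c=O.mean(0);print('white',w,np.degrees(np.arctan2(*(w-c)[:2][::-1])))
# lid
im=cv2.imread('pics/w1.png')
L=np.array([atz(p,q,.122) for q in [(209,210),(314,112),(415,210),(240,143),(386,143),(224,260)]])
A=np.c_[2*L[:,:2],np.ones(len(L))];b=(L[:,:2]**2).sum(1);x=np.linalg.lstsq(A,b,rcond=None)[0];print('lid',x[:2],np.sqrt(x[2]+x[:2]@x[:2]))
# key from top/scene: stand yaw
T=vision.camera_params('top');S=vision.camera_params('scene')
g=lambda q:(np.array(q)+.5)/3.6-.5+[215,190]
st=[atz(T,g(q),.045) for q in [(120,163),(218,154),(228,250),(133,262)]]
st=np.array(st);print(st.mean(0));d=np.diff(np.vstack([st,st[:1]]),axis=0);print(np.degrees(np.arctan2(d[:,1],d[:,0])))
k=np.array([atz(T,g(q),.13) for q in [(137,173),(180,168),(183,212),(145,217)]]);print(k.mean(0));d=np.diff(np.vstack([k,k[:1]]),axis=0);print(np.degrees(np.arctan2(d[:,1],d[:,0])),np.hypot(d[:,0],d[:,1]))
```

```text
[ 0.55403889 -0.15942904  0.15      ] [[0.5538376218524854, -0.15971433638263538], [0.5543012205386117, -0.15936384890714114], [0.5539778316760647, -0.15920894864047413]] [28.6 29.5 28.3 29.3 29.  28.8] [  61.4    4.4  -57.6 -118.8 -175.8  122.1] 2.6080494814800064
[ 0.55427315 -0.15836137  0.15      ] [[0.5546268029676203, -0.15820676451416116], [0.5536440488679195, -0.1591357563664666], [0.5545486018982146, -0.15774160190511927]] [15.5 14.2 13.8 15.  15.5 14.6] [  63.7   -1.7  -55.6 -114.4 -175.9  119.9] 2.700255304134963
collar [ 0.55339732 -0.15264036] 0.042243916571973204
red [ 0.54896643 -0.11348753  0.158     ] 96.45663812600588
white [ 0.5398817  -0.17497738  0.15      ] -132.31873514693729
lid [ 0.55426236 -0.15376047] 0.09688172674565478
[0.55813963 0.19220613 0.045     ]
[ -84.96567597 -173.60602136   97.00361244    8.36414609]
[0.55807928 0.19189396 0.13      ]
[ -83.56190934 -175.43549463   97.30836062   11.07910652] [0.03335855 0.03431978 0.02941906 0.03486257]
```

```bash
python3 -m crank '{"dp":[[0,0.02,0],[0,0.035,0],[0,0.04,0],[0,0.04,0],[0,0.04,0],[0,0.04,0],[0,0.04,0],[0,0.04,0],[0.002,0.035,0],[0.003,0.018,0]],"roll":[0.125,0.125,0.125,0.125,0.125,0.125,0.125,0.125,0.125,0.125]}'
python3 -m crank '{"dp":[[0,0,0],[0,0,0],[0,0,0],[0,0,0],[0,0,0],[0,0,0],[0,0,0],[0,0,0],[0,0,0],[0,0,0]],"roll":[0.119,0,0,0,0,0,0,0,0,0]}'
python3 - <<'E'
from h import *
s=monitor.read_state();p=vision.camera_params('wrist');im=vision.camera('wrist');cv2.imwrite('pics/w2.png',im)
import pickle;pickle.dump((s,p),open('w2.pkl','wb'))
print(s['tcp_pos'],s['q'],proj(p,[[.557,.193,.13]]))
cv2.imwrite('pics/w2c.png',cv2.resize(im[120:310,220:430],None,fx=3.1,fy=3.1,interpolation=cv2.INTER_CUBIC))
E
```

```text
t: 3.55
tcp_pos: [0.5576, 0.1962, 0.284]
eef_rot: [[0.007, 0.0, 1.0], [-1.0, 0.001, 0.007], [-0.001, -1.0, 0.0]]
force: [0.4, -0.2, -0.1]
finger_gap: 1.001
t: 4.38
tcp_pos: [0.5583, 0.193, 0.2837]
eef_rot: [[0.117, -0.0, 0.993], [-0.993, 0.0, 0.117], [-0.0, -1.0, -0.0]]
force: [-0.2, -0.1, -0.0]
finger_gap: 0.998
[0.55825051 0.19304215 0.28373704] [2.70916963e-01 3.48811856e-01 1.27708380e+00 1.79844931e-05
 1.51570562e+00 1.53302432e-01] [[314.48669849 223.62033772]]
```

View pics/w2c.png

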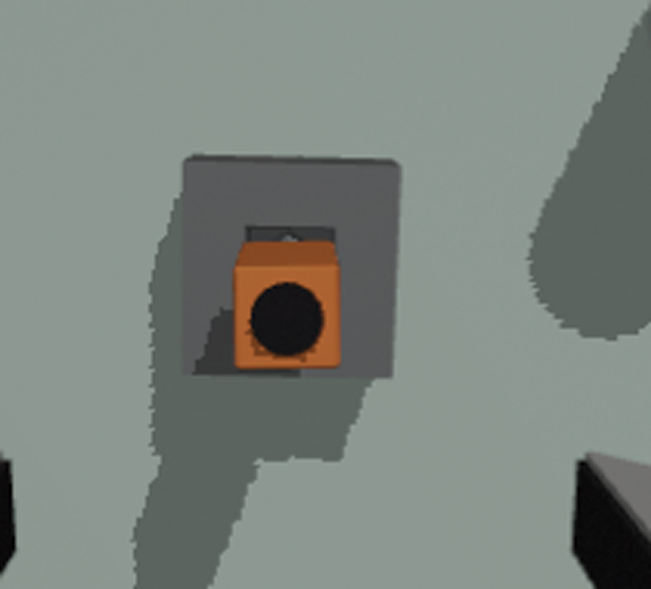

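View pics/w2.png

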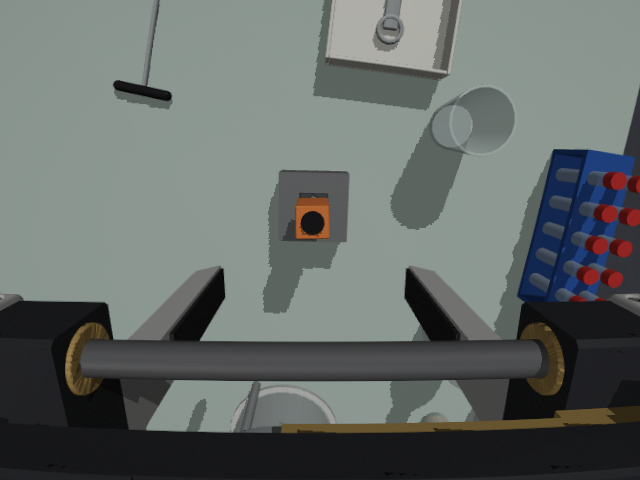

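Run:
```python
from h import *
import pickle
s,p=pickle.load(open('w2.pkl','rb'))
k=np.array([atz(p,(np.array(q)+.5)/3.1-.5+[220,120],.13) for q in [(236,265),(339,265),(340,367),(236,368)]])
print(k.mean(0)); d=np.diff(np.vstack([k,k[:1]]),axis=0);print(np.degrees(np.arctan2(d[:,1],d[:,0])),np.hypot(d[:,0],d[:,1]))
k=np.array([atz(p,(np.array(q)+.5)/3.1-.5+[220,120],.045) for q in [(184,157),(400,161),(392,377),(184,375)]])
print(k.mean(0)); d=np.diff(np.vstack([k,k[:1]]),axis=0);print(np.degrees(np.arctan2(d[:,1],d[:,0])),np.hypot(d[:,0],d[:,1]))
```

```text
[0.55495932 0.19444147 0.13      ]
[   6.80466525  -82.12720638 -172.61520848   96.13263906] [0.03043445 0.03100449 0.03138135 0.03131899]
[0.55506593 0.19567877 0.045     ]
[   5.74671084  -84.16166119 -173.74863802   95.56519748] [0.07855877 0.08098642 0.07895011 0.0816821 ]
```

```bash
python3 -m crank '{"dp":[[-0.0032,0.0016,-0.02],[0,0,-0.03],[0,0,-0.03],[0,0,-0.03],[0,0,-0.03],[0,0,-0.025],[0,0,-0.018],[0,0,-0.012],[0,0,-0.005],[0,0,-0.0017]],"roll":[0,0,0,0,0,0,0,0,0,0]}'
python3 -m crank '{"dp":[[0,0,0],[0,0,0],[0,0,0],[0,0,0],[0,0,0],[0,0,0],[0,0,0],[0,0,0],[0,0,0],[0,0,0]],"roll":[0,0,0,0,0,0,0,0,0,0]}' 0 30
```

```text
t: 5.27
tcp_pos: [0.555, 0.1947, 0.0817]
eef_rot: [[0.118, -0.0, 0.993], [-0.993, -0.0, 0.118], [0.0, -1.0, -0.001]]
force: [0.5, -0.2, -0.1]
finger_gap: 1.0
t: 6.1
tcp_pos: [0.5551, 0.1947, 0.082]
eef_rot: [[0.118, 0.0, 0.993], [-0.993, 0.0, 0.118], [-0.0, -1.0, 0.0]]
force: [-2.9, 1.4, 1.9]
finger_gap: 0.343
```

```bash
python3 -m crank '{"dp":[[0,0,0.005],[0,0,0.01],[0,0,0.02],[0,0,0.025],[0,0,0.03],[0,0,0.03],[0,0,0.025],[0,0,0.015],[0,0,0.005],[0,0,0]],"roll":[0,0,0,0,0,0,0,0,0,0]}'
python3 - <<'E'
from h import *
s=monitor.read_state();im=vision.camera('scene');cv2.imwrite('pics/s3.png',im)
S=vision.camera_params('scene');print(s['force'],s['moment'],s['finger_gap'])
c=proj(S,[s['tcp_pos']])[0];print(c);x,y=c.astype(int)
cv2.imwrite('pics/s3c.png',cv2.resize(im[y-50:y+60,x-60:x+60],None,fx=5,fy=5,interpolation=cv2.INTER_CUBIC))
E
```

```text
t: 6.93
tcp_pos: [0.5553, 0.1947, 0.2484]
eef_rot: [[0.118, 0.002, 0.993], [-0.993, 0.001, 0.118], [-0.0, -1.0, 0.002]]
force: [-0.0, 0.6, -4.3]
finger_gap: 0.337
[-0.04323516  0.63072923 -4.27783562] [-0.07048658 -0.07925949 -0.00761143] 0.3371542668252729
[401.49123889 173.21080569]
```

View pics/s3c.png

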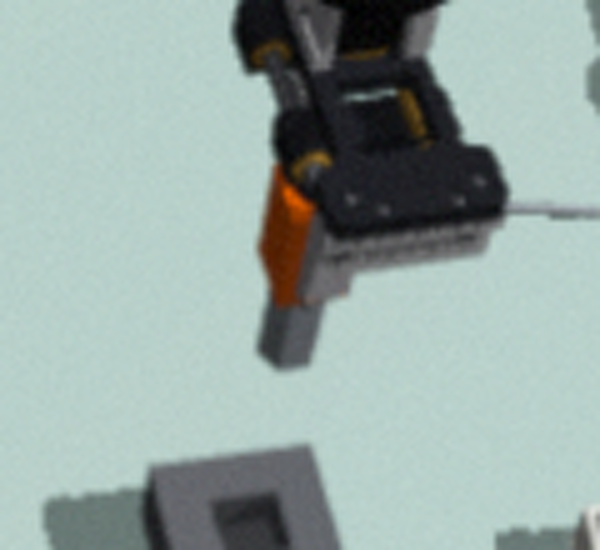

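Run:
```python
from h import *
S=vision.camera_params('scene');s=monitor.read_state()
C=-S['R'].T@S['t'];print(C,np.degrees(np.arctan2(C[1]-.1947,C[0]-.555)))
z=s['tcp_pos'][2]-.062
for a0 in (36.7,6.7):
  a=np.radians(a0+60*np.arange(6)); P=np.c_[.5553+.01385*np.cos(a),.1947+.01385*np.sin(a),np.full(6,z)]
  print('vertex at',a0,((proj(S,P)-[341,123]+.5)*5-.5).round().tolist())
```

```text
[ 1.27767691 -0.04850998  1.20999315] -18.60016591974879
vertex at 36.7 [[308.0, 363.0], [315.0, 338.0], [293.0, 319.0], [262.0, 323.0], [254.0, 348.0], [276.0, 368.0]]
vertex at 6.7 [[293.0, 369.0], [316.0, 352.0], [307.0, 326.0], [276.0, 318.0], [254.0, 334.0], [262.0, 360.0]]
```

```bash
python3 -m crank '{"dp":[[0,-0.01,0],[0,-0.025,0],[0,-0.035,0],[0,-0.04,0],[0,-0.04,0],[0,-0.04,0],[0,-0.04,0],[0,-0.04,0],[0,-0.035,0],[-0.001,-0.025,0]],"roll":[0.02,0.04,0.06,0.06,0.06,0.06,0.06,0.06,0.032,0]}'
python3 -m crank '{"dp":[[0,-0.015,0],[0,-0.0085,0],[0,0,-0.004],[0,0,-0.008],[0,0,-0.008],[0,0,-0.005],[0,0,-0.003],[0,0,-0.001],[0,0,0],[0,0,0]],"roll":[0,0,0,0,0,0,0,0,0,0]}'
python3 - <<'E'
from h import *
s=monitor.read_state();print(s['tcp_pos'],s['force'],s['moment'],np.degrees(np.arctan2(s['eef_rot'][1][2],s['eef_rot'][0][2])))
cv2.imwrite('pics/s4.png',vision.camera('scene'));w=vision.camera('wrist');cv2.imwrite('pics/w4.png',w);t=vision.camera('top')
im=cv2.imread('pics/s4.png')
a=cv2.resize(im[170:250,190:290],None,fx=4,fy=4,interpolation=cv2.INTER_CUBIC)
b=cv2.resize(w[190:310,240:390],(400,320),interpolation=cv2.INTER_CUBIC)
cv2.imwrite('pics/m4.png',cv2.hconcat([a,b]))
E
```

```text
t: 7.82
tcp_pos: [0.5531, -0.1381, 0.2452]
eef_rot: [[0.54, -0.003, 0.842], [-0.842, 0.0, 0.54], [-0.002, -1.0, -0.002]]
force: [0.8, 0.1, -3.7]
finger_gap: 0.337
t: 8.65
tcp_pos: [0.5542, -0.1586, 0.2183]
eef_rot: [[0.54, 0.0, 0.842], [-0.842, -0.0, 0.54], [0.0, -1.0, 0.0]]
force: [-1.0, -0.9, -3.5]
finger_gap: 0.337
[ 0.55416825 -0.15863598  0.21826587] [-1.03492223 -0.91371967 -3.5090325 ] [-0.04445694 -0.13449387 -0.00517658] 32.67203590658601
```

View pics/m4.png

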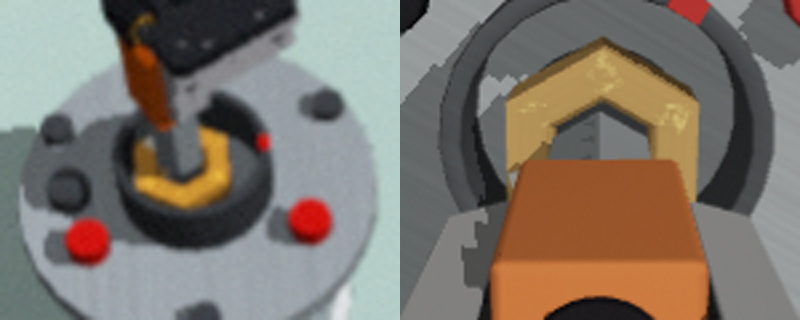

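Run:
```python
from h import *
s=monitor.read_state();p=vision.camera_params('wrist');R=np.array(s['eef_rot']);T=np.array(s['tcp_pos'])
f=lambda q:np.array([(q[0]-400+.5)*150/400-.5+240,(q[1]+.5)*120/320-.5+190])
A,L,Rr=[atz(p,f(q),.150) for q in [(603,41),(507,98),(698,98)]]
c=L+Rr-A; print('screw',c,'in tool',R.T@(c-T),[np.linalg.norm(v-c) for v in (A,L,Rr)])
v=atz(p,f((601,106)),.150);print('inner vertex dist',np.linalg.norm(v-c), R.T@(v-T))
z=T[2]-.062
for q,h in [((522,161),.052),((680,161),.052),((491,262),.110),((708,262),.110)]:
    print(h,R.T@(atz(p,f(q),z+h)-T))
```

```text
screw [ 0.55322892 -0.15828996  0.15      ] in tool [-0.00096967  0.06834381 -0.0005199 ] [np.float64(0.029714681552412085), np.float64(0.028742248941230137), np.float64(0.028952453357864782)]
inner vertex dist 0.01273730244202807 [-0.01370392  0.06833809 -0.00079873]
0.052 [-0.0149608   0.00998811 -0.01668852]
0.052 [-0.01500236  0.00999813  0.01506512]
0.11 [-0.01592805 -0.04801229 -0.01657411]
0.11 [-0.01597401 -0.04800248  0.01449791]
```

```bash
python3 -m crank '{"dp":[[-0.0002,0.0004,-0.002],[0,0,-0.002],[0,0,-0.001],[0,0,-0.0005],[0,0,-0.0005],[0,0,-0.0005],[0,0,-0.0005],[0,0,0],[0,0,0],[0,0,0]],"roll":[0,0,0,0,0,0,0,0,0,0]}'
python3 -c "
from h import *
s=monitor.read_state();print(s['tcp_pos'],s['force'],s['moment'])"
```

```text
t: 9.63
tcp_pos: [0.5539, -0.1584, 0.211]
eef_rot: [[0.54, 0.0, 0.842], [-0.842, 0.0, 0.54], [0.0, -1.0, 0.0]]
force: [0.1, 0.1, -3.9]
finger_gap: 0.336
[ 0.55386649 -0.15840416  0.21104883] [ 0.0980656   0.14185045 -3.91217613] [ 0.03388943 -0.15785593 -0.00984042]
```

```bash
python3 -m crank '{"dp":[[0,0,-0.0005],[0,0,-0.0005],[0,0,-0.0005],[0,0,-0.0005],[0,0,0],[0,0,0],[0,0,0],[0,0,0],[0,0,0],[0,0,0]],"roll":[0,0,0,0,0,0,0,0,0,0]}'
python3 -c "
from h import *
s=monitor.read_state();print(s['tcp_pos'],s['force'],s['moment'])"
```

```text
t: 10.47
tcp_pos: [0.5539, -0.1584, 0.209]
eef_rot: [[0.54, 0.0, 0.842], [-0.842, 0.0, 0.54], [0.0, -1.0, 0.0]]
force: [-0.2, -0.7, -3.8]
finger_gap: 0.34
[ 0.55386478 -0.15838014  0.20904778] [-0.23204436 -0.66488019 -3.75746983] [-0.04150225 -0.11541738 -0.03958221]
```

```bash
python3 -m crank '{"dp":[[0,0,-0.0005],[0,0,-0.0005],[0,0,-0.0005],[0,0,-0.0005],[0,0,-0.0005],[0,0,-0.0005],[0,0,0],[0,0,0],[0,0,0],[0,0,0]],"roll":[0,0,0,0,0,0,0,0,0,0]}'
python3 -c "
from h import *
s=monitor.read_state();print(s['tcp_pos'],s['force'],s['moment'])"
```

```text
t: 11.3
tcp_pos: [0.5539, -0.1584, 0.206]
eef_rot: [[0.54, 0.0, 0.842], [-0.842, 0.0, 0.54], [0.0, -1.0, 0.0]]
force: [-0.3, -0.4, -4.3]
finger_gap: 0.336
[ 0.55386553 -0.15840414  0.20602493] [-0.29329165 -0.36264172 -4.25018966] [-0.02179847 -0.09302072 -0.02174213]
```

```bash
python3 -m crank '{"dp":[[0,0,-0.001],[0,0,-0.001],[0,0,-0.001],[0,0,-0.001],[0,0,-0.001],[0,0,-0.001],[0,0,-0.001],[0,0,0],[0,0,0],[0,0,0]],"roll":[0,0,0,0,0,0,0,0,0,0]}'
python3 -c "
from h import *
s=monitor.read_state();print(s['tcp_pos'],s['force'],s['moment'])"
```

```text
t: 12.13
tcp_pos: [0.5539, -0.1584, 0.199]
eef_rot: [[0.54, -0.0, 0.842], [-0.842, -0.0, 0.54], [0.0, -1.0, -0.0]]
force: [-1.0, 0.3, -3.1]
finger_gap: 0.339
[ 0.55385095 -0.15841525  0.19903485] [-0.98053087  0.34335364 -3.14036086] [-0.00015235 -0.04586999 -0.0431033 ]
```

```bash
python3 -m crank '{"dp":[[0,0,-0.001],[0,0,-0.001],[0,0,-0.001],[0,0,-0.001],[0,0,-0.001],[0,0,-0.0005],[0,0,0],[0,0,0],[0,0,0],[0,0,0]],"roll":[0,0,0,0,0,0,0,0,0,0]}'
python3 - <<'E'
from h import *
s=monitor.read_state();print(s['tcp_pos'],s['force'],s['moment'])
im=vision.camera('scene');w=vision.camera('wrist')
a=cv2.resize(im[170:250,190:290],None,fx=4,fy=4,interpolation=cv2.INTER_CUBIC)
b=cv2.resize(w[190:310,240:390],(400,320),interpolation=cv2.INTER_CUBIC)
cv2.imwrite('pics/m5.png',cv2.hconcat([a,b]))
E
```

```text
t: 12.97
tcp_pos: [0.5539, -0.1584, 0.1936]
eef_rot: [[0.54, 0.0, 0.842], [-0.842, -0.0, 0.54], [0.0, -1.0, 0.0]]
force: [0.2, 0.4, -3.3]
finger_gap: 0.34
[ 0.55387133 -0.15841884  0.19358947] [ 0.19956094  0.41006659 -3.26894371] [ 0.00711822 -0.09802934 -0.01627315]
```

View pics/m5.png

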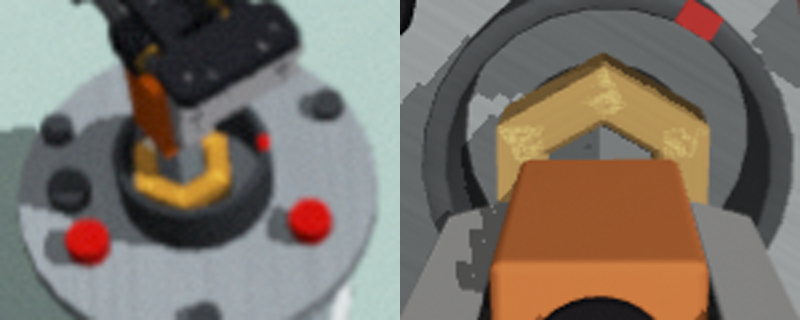

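```bash
python3 -m crank '{"dp":[[0,0,-0.0005],[0,0,-0.0005],[0,0,-0.0005],[0,0,-0.0005],[0,0,0],[0,0,0],[0,0,0],[0,0,0],[0,0,0],[0,0,0]],"roll":[0,0,0,0,-0.03,-0.05,-0.05,-0.05,-0.05,0]}'
python3 -c "
from h import *
s=monitor.read_state();print(s['tcp_pos'],s['force'],s['moment'],s['q'][5])"
```

```text
t: 13.9
tcp_pos: [0.5544, -0.1583, 0.1917]
eef_rot: [[0.331, 0.002, 0.944], [-0.944, -0.0, 0.331], [0.001, -1.0, 0.001]]
force: [5.4, 0.7, -4.5]
finger_gap: 0.335
[ 0.55439916 -0.15834525  0.19167844] [ 5.35479811  0.73064346 -4.5242552 ] [ 0.11524025 -1.23935609  0.07582878] -0.6798050521588298
```

```bash
python3 -m crank '{"dp":[[0.0004,0,0],[0,0,0],[0,0,0],[0,0,0],[0,0,0],[0,0,0],[0,0,0],[0,0,0],[0,0,0],[0,0,0]],"roll":[-0.05,-0.07,-0.07,-0.07,-0.07,-0.07,-0.07,-0.05,0,0]}'
python3 -c "
from h import *
s=monitor.read_state();print(s['tcp_pos'],s['force'],s['moment'],s['q'][5])"
```

```text
t: 14.73
tcp_pos: [0.5545, -0.1583, 0.1917]
eef_rot: [[-0.176, 0.001, 0.984], [-0.984, 0.0, -0.176], [-0.0, -1.0, 0.001]]
force: [4.0, 1.3, -3.1]
finger_gap: 0.338
[ 0.55454132 -0.15834211  0.19166489] [ 4.01967257  1.33562253 -3.12352553] [ 0.18276097 -0.97528647  0.05826097] -0.16472177934208226
```

Good, forces are small. Continue the first stroke.

```bash
python3 -m crank '{"dp":[[0.0002,0,0],[0,0,0],[0,0,0],[0,0,0],[0,0,0],[0,0,0],[0,0,0],[0,0,0],[0,0,0],[0,0,0]],"roll":[-0.05,-0.08,-0.08,-0.08,-0.08,-0.08,-0.08,-0.06,0,0]}'
python3 - <<'E'
from h import *
s=monitor.read_state();print(s['tcp_pos'],s['force'],s['moment'],s['q'][5])
im=vision.camera('scene');w=vision.camera('wrist')
a=cv2.resize(im[170:250,190:290],None,fx=4,fy=4,interpolation=cv2.INTER_CUBIC)
b=cv2.resize(w[190:310,240:390],(400,320),interpolation=cv2.INTER_CUBIC)
cv2.imwrite('pics/m6.png',cv2.hconcat([a,b]))
E
```

```text
t: 15.57
tcp_pos: [0.5546, -0.1584, 0.1917]
eef_rot: [[-0.693, 0.001, 0.72], [-0.72, 0.0, -0.693], [-0.0, -1.0, 0.0]]
force: [3.6, 1.7, -2.3]
finger_gap: 0.338
[ 0.55461634 -0.15836157  0.1916591 ] [ 3.58201239  1.6801193  -2.28542014] [ 0.22253682 -0.89243839 -0.01749784] 0.42452926376698524
```

View pics/m6.png

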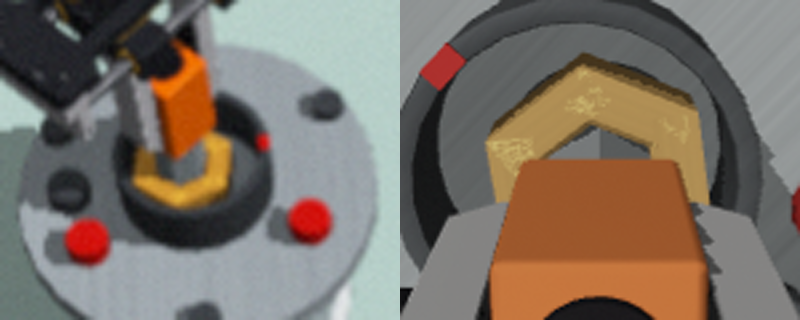

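```bash
python3 -m crank '{"dp":[[0,0,0],[0,0,0],[0,0,0],[0,0,0],[0,0,0],[0,0,0],[0,0,0],[0,0,0],[0,0,0],[0,0,0]],"roll":[0,0,0,0,0,0,0,0,0,0]}' 75
python3 - <<'E'
from h import *
s=monitor.read_state();print(s['tcp_pos'],s['force'],s['moment'],s['finger_gap'])
w=vision.camera('wrist');cv2.imwrite('pics/w7.png',w)
E
```

```text
t: 16.5
tcp_pos: [0.5544, -0.1584, 0.1915]
eef_rot: [[-0.696, -0.0, 0.718], [-0.718, 0.0, -0.696], [0.0, -1.0, -0.0]]
force: [-0.3, -0.7, 0.5]
finger_gap: 0.75
[ 0.55444335 -0.15839317  0.19149655] [-0.27576402 -0.74794279  0.45002167] [-0.02324011 -0.08461822 -0.04159574] 0.7503539673709858
```

View pics/w7.png

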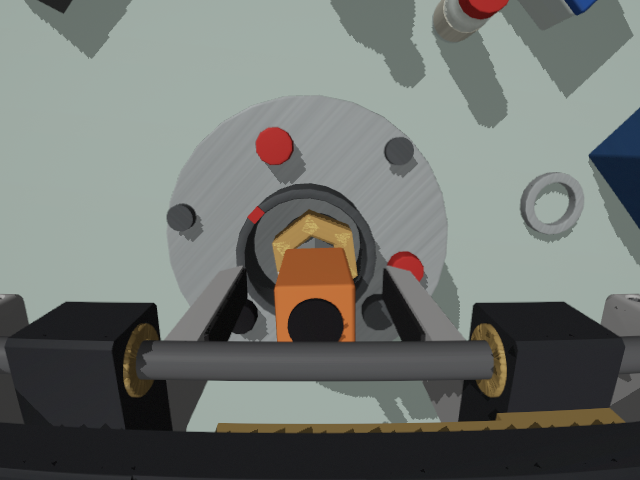

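```bash
python3 -m crank '{"dp":[[0.0003,0,0],[0,0,0],[0,0,0],[0,0,0],[0,0,0],[0,0,0],[0,0,0],[0,0,0],[0,0,0],[0,0,0]],"roll":[0.12,0.12,0.12,0.12,0.12,0.12,0.12,0.12,0.12,0.12]}'
python3 -m crank '{"dp":[[0,0,0],[0,0,0],[0,0,0],[0,0,0],[0,0,0],[0,0,0],[0,0,0],[0,0,0],[0,0,0],[0,0,0]],"roll":[0.12,0.12,0.12,0.011,0,0,0,0,0,0]}'
python3 - <<'E'
from h import *
s=monitor.read_state();print(s['tcp_pos'],s['force'],s['moment'],s['finger_gap'])
w=vision.camera('wrist');cv2.imwrite('pics/w8.png',w[150:400,150:500])
E
```

```text
t: 17.38
tcp_pos: [0.5547, -0.1584, 0.1915]
eef_rot: [[0.422, -0.0, 0.906], [-0.906, 0.0, 0.422], [-0.0, -1.0, -0.0]]
force: [0.1, 0.2, 0.0]
finger_gap: 0.75
t: 18.22
tcp_pos: [0.5548, -0.1584, 0.1915]
eef_rot: [[0.718, 0.0, 0.697], [-0.697, 0.0, 0.718], [-0.0, -1.0, 0.0]]
force: [-0.6, 0.5, -0.4]
finger_gap: 0.749
[ 0.5547577  -0.15840518  0.19151892] [-0.57787291  0.49074431 -0.41185835] [ 0.00702708 -0.1519701   0.01767343] 0.7490202031215816
```

View pics/w8.png

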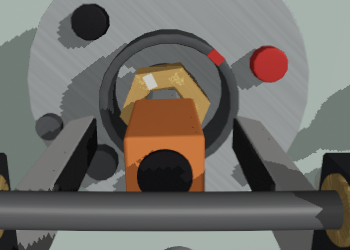

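```bash
python3 - <<'E'
from h import *
p=vision.camera_params('wrist')
c=np.array([.5548,-.1588]);col=np.array([.5535,-.153])
w=atz(p,[300,231],.150)[:2]-c; r=atz(p,[366,208],.158)[:2]-col
aw,ar=np.arctan2(w[1],w[0]),np.arctan2(r[1],r[0]);d=(aw-ar)%(2*np.pi);print(np.hypot(*w),np.degrees([aw,ar]),'remaining',d,'q',2.4-d)
E
python3 -m crank '{"dp":[[0,0,0],[0,0,0],[0,0,0],[0,0,0],[0,0,0],[0,0,0],[0,0,0],[0,0,0],[0,0,0],[0,0,0]],"roll":[0,0,0,0,0,0,0,0,0,0]}' 0 20
python3 - <<'E'
from h import *
s=monitor.read_state();print(s['tcp_pos'],s['force'],s['moment'],s['finger_gap'])
E
```

```text
0.02146288378765484 [162.96045669  94.58294779] remaining 1.1934126645867278 q 1.2065873354132721
t: 19.1
tcp_pos: [0.5548, -0.1584, 0.1915]
eef_rot: [[0.718, 0.0, 0.696], [-0.696, 0.0, 0.718], [0.0, -1.0, 0.0]]
force: [0.5, 0.8, -0.7]
finger_gap: 0.339
[ 0.55477691 -0.15840125  0.19152019] [ 0.50945567  0.77774152 -0.65684754] [ 0.02288797 -0.18044827  0.03231141] 0.3390682699805752
```

```bash
python3 -m crank '{"dp":[[0,0,0],[0,0,0],[0,0,0],[0,0,0],[0,0,0],[0,0,0],[0,0,0],[0,0,0],[0,0,0],[0,0,0]],"roll":[-0.05,-0.08,-0.08,-0.08,-0.08,-0.08,-0.08,-0.08,-0.05,0]}' - 8
python3 - <<'E'
from h import *
s=monitor.read_state();print(s['tcp_pos'],s['force'],s['moment'],s['finger_gap'],s['q'][5])
E
```

```text
t: 19.93
tcp_pos: [0.5548, -0.1584, 0.1915]
eef_rot: [[0.138, 0.0, 0.99], [-0.99, 0.0, 0.138], [-0.0, -1.0, 0.0]]
force: [1.0, 0.8, 0.1]
finger_gap: 0.342
[ 0.55476999 -0.15839263  0.19151663] [1.00238828 0.80361593 0.07423045] [ 0.06483519 -0.11033695 -0.02663257] 0.3415335851122354 -0.4802516792008693
```

```bash
python3 -m crank '{"dp":[[0,0,0],[0,0,0],[0,0,0],[0,0,0],[0,0,0],[0,0,0],[0,0,0],[0,0,0],[0,0,0],[0,0,0]],"roll":[-0.04,-0.05,-0.05,-0.05,-0.05,-0.01,0,0,0,0]}' - 8
python3 - <<'E'
from h import *
s=monitor.read_state();print(s['tcp_pos'],s['force'],s['moment'],s['finger_gap'],s['q'][5])
w=vision.camera('wrist');cv2.imwrite('pics/w9.png',cv2.resize(w[180:330,230:400],None,fx=3.5,fy=3.5,interpolation=cv2.INTER_CUBIC))
E
```

```text
t: 20.77
tcp_pos: [0.5548, -0.1584, 0.1915]
eef_rot: [[-0.108, 0.0, 0.994], [-0.994, 0.0, -0.108], [-0.0, -1.0, 0.0]]
force: [0.8, 0.5, 0.8]
finger_gap: 0.343
[ 0.55478475 -0.15839496  0.19151822] [0.79410128 0.51928322 0.80539188] [ 0.08994766 -0.19013211  0.05162671] 0.3431964356213954 -0.2337402838047086
```

View pics/w9.png

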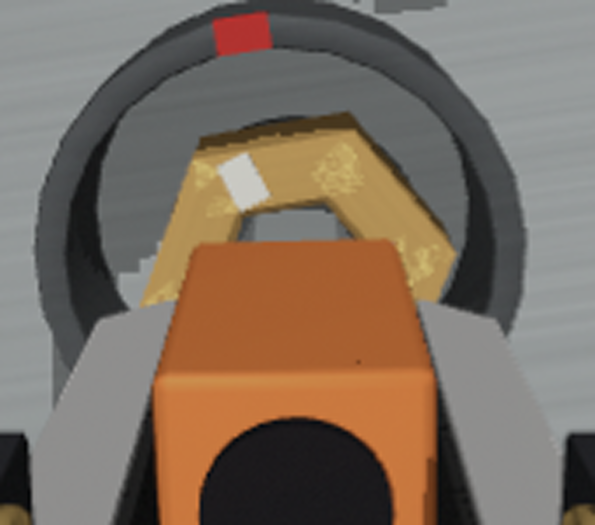

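```bash
cat > q.py <<'E'
from h import *
import sys
# args: white px, red px in crop, (ox,oy,scale)
def q(w,r,ox=230,oy=180,f=3.5):
    p=vision.camera_params('wrist');g=lambda a:(np.array(a)+.5)/f-.5+[ox,oy]
    c=np.array([.5548,-.1588]);col=np.array([.5535,-.153])
    w=atz(p,g(w),.150)[:2]-c; r=atz(p,g(r),.158)[:2]-col
    aw,ar=np.arctan2(w[1],w[0]),np.arctan2(r[1],r[0]);d=(aw-ar+np.pi)%(2*np.pi)-np.pi
    print('r',np.hypot(*w),'red',np.degrees(ar),'remaining',d)
E
python3 -c "
from q import *
q((243,181),(243,34))"
```

```text
r 0.02070491011575558 red 95.57437362365634 remaining 0.3312809210997907
```

```bash
python3 -m crank '{"dp":[[0,0,0],[0,0,0],[0,0,0],[0,0,0],[0,0,0],[0,0,0],[0,0,0],[0,0,0],[0,0,0],[0,0,0]],"roll":[-0.03,-0.04,-0.04,-0.04,-0.03,-0.01,0,0,0,0]}' - 8
python3 - <<'E'
from h import *
for i in range(3):
    s=monitor.read_state();print(s['force'].round(2),s['moment'].round(3),round(s['finger_gap'],4),s['q'][5].round(4))
    w=vision.camera('wrist')
cv2.imwrite('pics/w10.png',cv2.resize(w[180:330,230:400],None,fx=3.5,fy=3.5,interpolation=cv2.INTER_CUBIC))
E
```

```text
t: 21.65
tcp_pos: [0.5548, -0.1584, 0.1915]
eef_rot: [[-0.294, 0.0, 0.956], [-0.956, -0.0, -0.294], [-0.0, -1.0, 0.0]]
force: [0.8, 1.2, 0.9]
finger_gap: 0.341
[0.79 1.25 0.88] [ 0.015 -0.258  0.077] 0.3409 -0.0432
[ 1.53  0.64 -1.19] [ 0.029 -0.238  0.114] 0.3464 -0.0431
[ 1.91  0.44 -1.6 ] [ 0.079 -0.262  0.036] 0.3445 -0.043
```

View pics/w10.png

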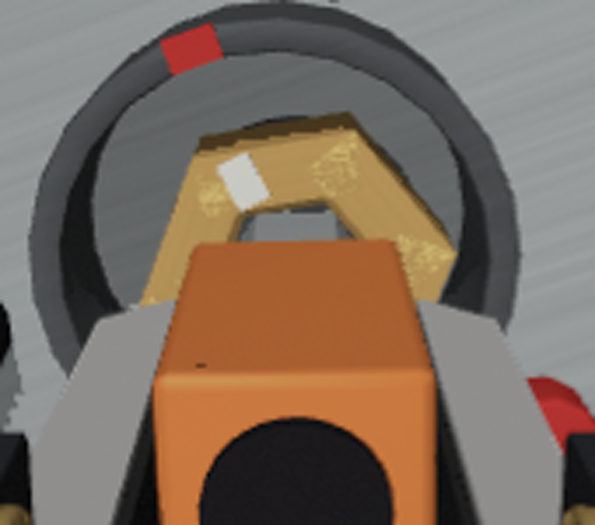

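```bash
python3 -c "
from q import *
q((243,182),(192,50))"
python3 -m crank '{"dp":[[0,0,0],[0,0,0],[0,0,0],[0,0,0],[0,0,0],[0,0,0],[0,0,0],[0,0,0],[0,0,0],[0,0,0]],"roll":[-0.01,-0.01,-0.01,-0.01,-0.01,0,0,0,0,0]}' - 8
python3 - <<'E'
from h import *
M=[]
for i in range(5):
    s=monitor.read_state();M.append(np.r_[s['force'],s['moment'],s['finger_gap'],s['q'][5]]);w=vision.camera('wrist')
print(np.mean(M,0).round(3))
E
```

```text
r 0.020307519968577742 red 95.9162397750407 remaining 0.1423985605717082
t: 22.63
tcp_pos: [0.5548, -0.1584, 0.1915]
eef_rot: [[-0.342, 0.0, 0.94], [-0.94, 0.0, -0.342], [-0.0, -1.0, -0.0]]
force: [0.8, -0.6, 0.4]
finger_gap: 0.343
[ 1.061  0.215 -0.     0.075 -0.29   0.029  0.343  0.007]
```

```bash
cat > m.py <<'E'
from h import *
M=[]
for i in range(6):
    s=monitor.read_state();M.append(np.r_[s['force'],s['moment'],s['finger_gap'],s['q'][5]]);w=vision.camera('wrist')
print(np.mean(M,0).round(3), s['t'])
import sys
cv2.imwrite(sys.argv[1],cv2.resize(w[180:330,230:400],None,fx=3.5,fy=3.5,interpolation=cv2.INTER_CUBIC))
E
python3 -m crank '{"dp":[[0,0,0],[0,0,0],[0,0,0],[0,0,0],[0,0,0],[0,0,0],[0,0,0],[0,0,0],[0,0,0],[0,0,0]],"roll":[-0.01,-0.01,-0.01,0,0,0,0,0,0,0]}' - 8
python3 m.py pics/w11.png
python3 -m crank '{"dp":[[0,0,0],[0,0,0],[0,0,0],[0,0,0],[0,0,0],[0,0,0],[0,0,0],[0,0,0],[0,0,0],[0,0,0]],"roll":[-0.01,-0.01,0,0,0,0,0,0,0,0]}' - 8
python3 m.py pics/w12.png
```

```text
t: 23.72
tcp_pos: [0.5548, -0.1584, 0.1915]
eef_rot: [[-0.37, 0.0, 0.929], [-0.929, 0.0, -0.37], [-0.0, -1.0, 0.0]]
force: [0.4, 0.5, 0.1]
finger_gap: 0.342
[ 1.056  0.419 -0.079  0.039 -0.292  0.044  0.342  0.037] 23.9667
t: 24.85
tcp_pos: [0.5547, -0.1584, 0.1915]
eef_rot: [[-0.388, -0.0, 0.921], [-0.921, 0.0, -0.388], [0.0, -1.0, -0.0]]
force: [0.9, 1.6, -0.4]
finger_gap: 0.343
[ 0.874  0.353 -0.315  0.072 -0.287  0.03   0.343  0.057] 25.1
```

View pics/w12.png

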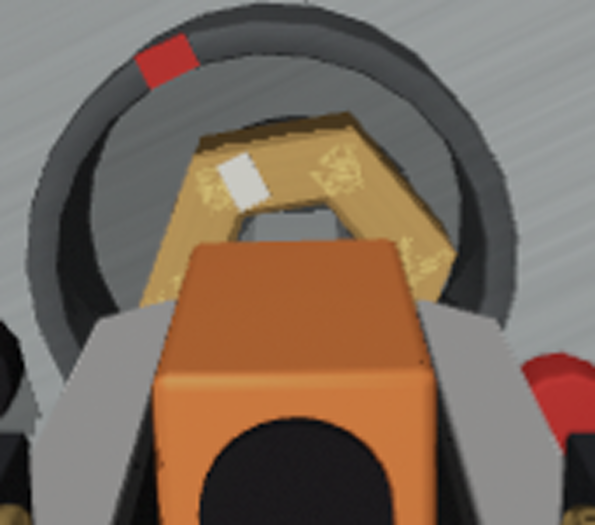

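```bash
python3 -m crank '{"dp":[[0,0,0],[0,0,0],[0,0,0],[0,0,0],[0,0,0],[0,0,0],[0,0,0],[0,0,0],[0,0,0],[0,0,0]],"roll":[-0.01,-0.01,0,0,0,0,0,0,0,0]}' - 8
python3 m.py pics/w13.png
python3 -m crank '{"dp":[[0,0,0],[0,0,0],[0,0,0],[0,0,0],[0,0,0],[0,0,0],[0,0,0],[0,0,0],[0,0,0],[0,0,0]],"roll":[-0.01,-0.005,0,0,0,0,0,0,0,0]}' - 8
python3 m.py pics/w14.png
```

```text
t: 25.98
tcp_pos: [0.5547, -0.1584, 0.1915]
eef_rot: [[-0.407, -0.0, 0.914], [-0.914, -0.0, -0.407], [0.0, -1.0, -0.0]]
force: [0.6, 1.3, -0.0]
finger_gap: 0.344
[ 0.623  0.331  0.049  0.041 -0.315  0.056  0.341  0.077] 26.2333
t: 27.12
tcp_pos: [0.5548, -0.1584, 0.1915]
eef_rot: [[-0.421, 0.0, 0.907], [-0.907, -0.0, -0.421], [0.0, -1.0, 0.0]]
force: [0.7, -0.3, -0.6]
finger_gap: 0.342
[ 0.721  0.537 -0.243  0.027 -0.293  0.106  0.343  0.092] 27.3667
```

Run:
```python
import cv2,numpy as np
from q import *
for n in (9,10,12,13,14):
    a=cv2.imread(f'pics/w{n}.png')[140:230,200:300]
    m=(a.min(2)>175); m[:, :5]=0
    k,l,st,ce=cv2.connectedComponentsWithStats(m.astype(np.uint8)); i=1+np.argmax(st[1:,4]); wc=ce[i]+[200,140]
    b=cv2.imread(f'pics/w{n}.png')[:110,100:300].astype(int); r=(b[...,2]>140)&(b[...,1]<90); y,x=np.nonzero(r)
    print(n,wc,x.mean()+100,y.mean())
q(wc,(x.mean()+100,y.mean()))
```

```text
9 [242.91699867 181.33333333] 241.81028277634962 33.76555269922879
10 [242.87383178 181.29639519] 191.3515057113188 49.15680166147456
12 [242.96931288 181.11274183] 166.35382231404958 60.997933884297524
13 [242.9586942  181.21918721] 161.73222875467664 63.559593800106896
14 [242.73610181 181.30609511] 158.13460519342874 65.51351351351352
r 0.02026786019157251 red 96.04562460326645 remaining 0.0046231489207295695
```

View pics/w14.png

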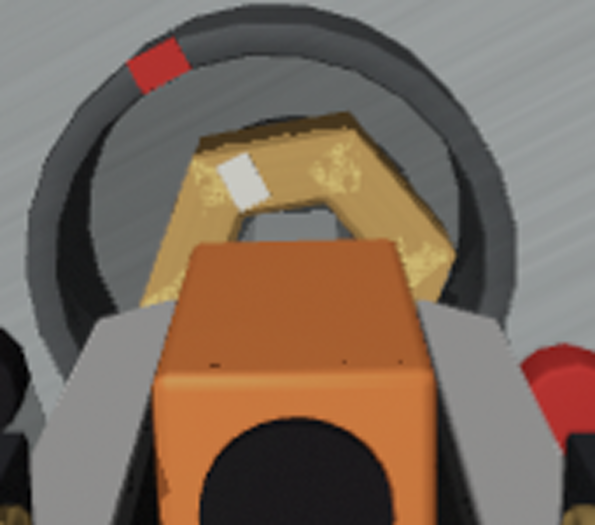

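```bash
python3 -m crank '{"dp":[[0,0,0],[0,0,0],[0,0,0],[0,0,0],[0,0,0],[0,0,0],[0,0,0],[0,0,0],[0,0,0],[0,0,0]],"roll":[-0.005,-0.005,0,0,0,0,0,0,0,0]}' - 8 | tail -1
python3 m.py pics/w15.png
python3 -m crank '{"dp":[[0,0,0],[0,0,0],[0,0,0],[0,0,0],[0,0,0],[0,0,0],[0,0,0],[0,0,0],[0,0,0],[0,0,0]],"roll":[-0.005,-0.005,0,0,0,0,0,0,0,0]}' - 8 |tail -1
python3 m.py pics/w16.png
```

```text
finger_gap: 0.345
[ 1.007  0.281 -0.477  0.015 -0.286  0.128  0.344  0.102] 28.5
finger_gap: 0.346
[ 1.098 -0.058 -0.335  0.036 -0.3    0.211  0.345  0.112] 29.6333
```

```bash
python3 - <<'E'
from q import *
for n in (14,15,16):
    a=cv2.imread(f'pics/w{n}.png')[140:230,200:300]
    m=(a.min(2)>175); m[:, :5]=0
    k,l,st,ce=cv2.connectedComponentsWithStats(m.astype(np.uint8)); i=1+np.argmax(st[1:,4]); wc=ce[i]+[200,140]
    b=cv2.imread(f'pics/w{n}.png')[:110,100:300].astype(int); r=(b[...,2]>140)&(b[...,1]<90); y,x=np.nonzero(r)
    print(n,wc,x.mean()+100,y.mean())
q(wc,(x.mean()+100,y.mean()))
E
python3 -m crank '{"dp":[[0,0,0],[0,0,0],[0,0,0],[0,0,0],[0,0,0],[0,0,0],[0,0,0],[0,0,0],[0,0,0],[0,0,0]],"roll":[0,0,0,0,0,0,0,0,0,0]}' 75 | tail -2
python3 m.py pics/w17.png
```

```text
14 [242.73610181 181.30609511] 158.13460519342874 65.51351351351352
15 [241.68102288 181.66756393] 155.66719492868464 66.81827786582144
16 [240.81012658 182.30846103] 153.36363636363637 68.29239766081871
r 0.020267556994078242 red 96.06853226229917 remaining 0.0032352255119834084
force: [-0.6, 1.5, -0.2]
finger_gap: 0.75
[-0.227  0.142  0.169 -0.032 -0.055  0.015  0.751  0.112] 30.7667
```

View pics/w17.png

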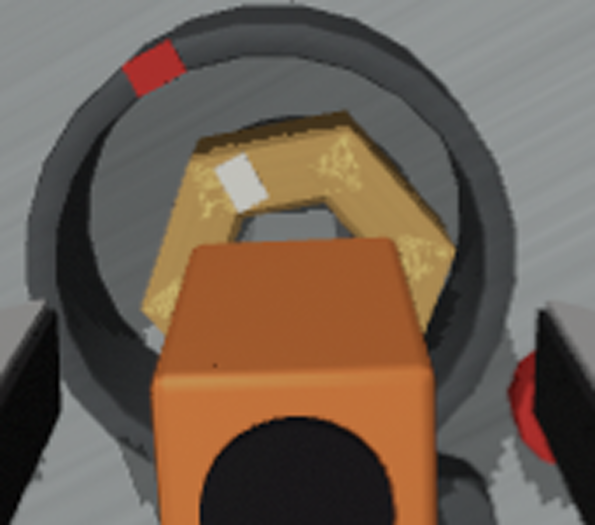

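```bash
python3 -m crank '{"dp":[[0,0,0.003],[0,0,0.008],[0,0,0.015],[0,0,0.02],[0,0,0.02],[0,0,0.02],[0,0,0.015],[0,0,0.007],[0,0,0],[0,0,0]],"roll":[0,0,0,0,0,0,0,0,0,0]}' 100
python3 - <<'E'
from h import *
s=monitor.read_state();print(s['tcp_pos'],s['force'],s['dq'].max())
im=vision.camera('scene');w=vision.camera('wrist')
a=cv2.resize(im[150:250,180:300],(400,333),interpolation=cv2.INTER_CUBIC)
b=cv2.resize(w[170:335,215:415],(400,333),interpolation=cv2.INTER_CUBIC)
cv2.imwrite('pics/m20.png',cv2.hconcat([a,b]));cv2.imwrite('pics/s20.png',im)
E
```

```text
t: 31.65
tcp_pos: [0.5547, -0.1584, 0.2992]
eef_rot: [[-0.439, -0.0, 0.899], [-0.899, 0.0, -0.439], [0.0, -1.0, -0.0]]
force: [0.4, -0.2, -0.3]
finger_gap: 1.003
[ 0.55467998 -0.15836519  0.299173  ] [ 0.42966876 -0.16430686 -0.26951604] 0.02038993472382772
```

View pics/m20.png

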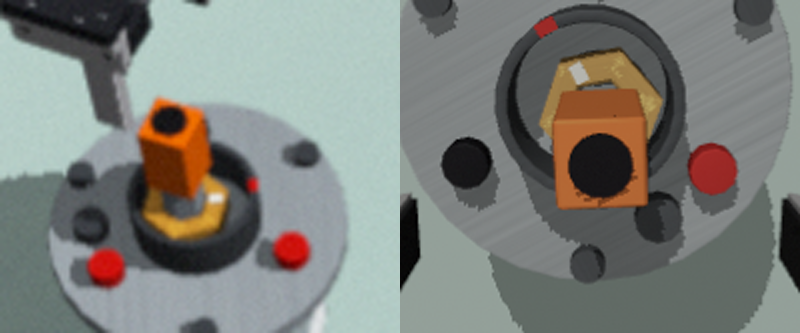

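View pics/s20.png

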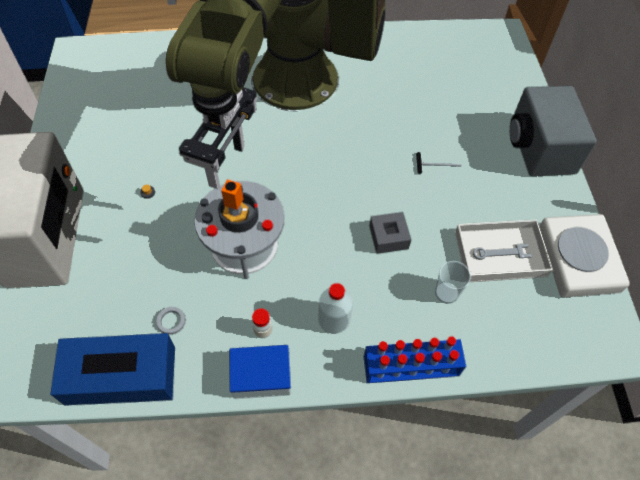

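```bash
python3 -c "
from h import *
print(job_done(), monitor.read_state()['t'])"
```

```text
the job is handed in; nothing more can be done
the job is handed in; nothing more can be done
```

The lock screw is home against its stop and the key is standing upright in the socket, released. I handed in at about 32 s; the hand-in gave no verdict.

- **Seating:** I took the key from its stand and matched its hex to the socket using the wrist camera. The key went in on the first try with no search needed, and I felt no contact force on the way down.
- **Turning:** The first clockwise stroke was about 76°. I then let go with the screw at about 1.2 to 1.3 rad, rolled the gripper back 90° and took a fresh grip. The second stroke, of about 70°, used a light 8 N grip and crept in 0.01 to 0.02 rad steps near the end.
- **Stop:** I stopped turning when the moment rose from about 0.05 to 0.21 N m. Over the last two steps the white mark no longer moved with the key.
- **Last checks:** The white mark reads within about 0.01 rad of the red one, though that estimate could be off by about 0.05 rad. The contact force was about zero after release, and the gripper is now clear above the key. The pictures show the key upright in the socket and nothing else on the bench visibly moved.

No check failed. The only sideways load I saw was about 5 N on the key during the first stroke, from a small centring offset. I shifted the tool about 0.6 mm to reduce it.

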